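Drift the steering-rack lug into line and hasp it down

TASK

Take the tapered drift (the tool with the broad round guard) out of the wooden tool stand and push it down through the hole in the jig's top plate until its guard sits flat on the plate, so that its taper pulls the lug of the steering rack below into line; let the drift do that, do not shove the rack housing by hand. Leave the drift in, then swing the hasp over it and down until it lies in its catch. Leave the other two tools standing in the stand and the spanner, socket and rubber rings where they lie.

Things in the scene. Friction and masses are not known exactly. Their poses are not given: they have to be found in the camera images.
- jig: Bench jig, fixed. Origin on the bench directly below the hole; z up, x from the hasp's hinge towards the rack housing (roughly away from the robot). Base plate 220 x 270 x 8 mm, x -90 to 130. Steel top plate: upper face z 80, underside z 72, x -85 to 52, y -45 to 45, on two blue cheeks at y +-39. The hasp's hinge is on the plate at the robot's side, the catch at the far side.
- jig_hole (a point): Centre of the through hole in the top plate, at its upper face, 80 mm above the bench: 19.5 mm diameter with a 1 mm chamfer. The plate does not move. Its axes are the jig's.
- lug_hole (a point): Centre of the hole (19.5 mm) in the rack's lug, at the lug's upper face, 66 mm above the bench. The lug is 12 mm thick (z 54 to 66), lies under the top plate and is seen through its hole. At the start it is 4 to 6 mm off, towards the jig's +y.
- rack (a joint): Endways slide of the steering rack (lug and housing) along the jig's +y, in m; 0 = the two holes are in line. It moves freely between -12 and 12 mm against about 5 N of friction and stays where it is left.
- housing (a point): The rack housing, an aluminium tube of 42 to 49 mm diameter and 360 mm overall length lying along the jig's y in two cradles (top at z 69.5). This point is the middle of its axis, at jig x 85, z 45, y as the slide. It carries the lug.
- drift: Tapered drift, steel, about 0.25 kg, standing loose and upright in any of the stand's three holes. Origin on its axis at the underside of its round guard, z up along the handle. Guard 38 mm diameter, z 0 to 6; round handle 20 mm diameter, z 6 to 56; below the guard a straight shank of 18 mm diameter (to z -28), then a taper to a blunt tip of 4 mm diameter at z -64.
- stand: Wooden tool stand, fixed, 230 (x) x 60 (y) x 68 mm high; origin at the centre of its underside. Three upright holes of 25 mm on its x axis, 75 mm apart (x -75, 0, 75); the tools' guards or handles rest on its upper face, z 68.
- screwdriver: Bystander in the stand: screwdriver with a black handle of 32 mm diameter, 65 mm tall above the stand; origin at the handle's lower end, no guard.
- punch: Bystander in the stand: stubby punch with a dark steel head of 31 mm diameter, only 34 mm tall above the stand; origin at the head's lower end, no guard.
- hasp (a joint): Angle of the hasp in rad: 0 = closed, level in its catch (a stop); grows as it opens upwards; starts at 1.5 to 1.8 (about upright), limit 1.9. Swings in the jig's x-z plane. Its hinge is stiff (0.18 N m of friction): it stays where it is left and moves with 1 to 3 N at the tab. With the drift home its side bars clear the guard by 2 mm.
- hasp_hinge (a point): Middle of the hasp's hinge axis (along the jig's y), at jig x -75, y 0, z 91 mm.
- hasp_tab (a point): Middle of the hasp's tab (free end) on its outer face: the upper face when closed, the face away from the drift when open. 138 mm from the hinge, 3 mm off the hasp's mid-plane; x from hinge to tab, z out of this face. The tab is 30 mm wide and runs 123 to 153 mm from the hinge. The hasp is a loop 45 mm wide, 6 mm thick; its window (45 to 112 mm from the hinge, 31 mm wide) passes over the drift's handle.
- catch (a point): Middle of the catch's rest on the top plate, at jig x 42, y 0, z 87.5 mm, where the hasp's cross bar (112 to 124 mm from the hinge) lies when closed. A lug 10 mm (x) by 8 mm (y) stands at either end, at y +-28, up to z 104.
- spanner: Bystander: steel spanner 170 mm long, loose on the bench.
- seal_a: Bystander: black rubber ring 38 mm across, 6 mm high, loose on the bench.
- seal_b: Bystander: black rubber ring 28 mm across, 5 mm high, loose on the bench.
- socket: Bystander: steel socket, upright cylinder 28 mm across and 32 mm high, loose on the bench.
Mind the look-alikes: they are no part of the job. What is shaped like the drift but green or purple is not meant.

How it is judged:
On the way, in this order (a step that is already met when the one before it is completed fails the run):
1. the drift is home in both holes, its guard flat on the plate, the lug pulled into line (horizontal distance between drift and jig_hole below 0.003 m and z of drift in the frame of jig_hole between -0.003 and 0.003 m and angle between the z axis of drift and the z axis of jig, either way round below 0.08 rad and value of joint rack between -0.0025 and 0.0025 m), for 0.2 s.
2. the hasp is down in its catch over the drift (all of step 1 and value of joint hasp below 0.06 rad), for 0.2 s.
At the end, for the whole second after the job is handed in: The drift stands upright (within 0.08 rad) in the holes, within 3 mm of the plate hole's axis, its guard within 3 mm of the plate's upper face; the rack's slide is within 2.5 mm of 0; the hasp is at less than 0.06 rad; drift and hasp at rest (all of step 2 and linear speed of drift below 0.02 m/s and velocity of joint hasp between -0.1 and 0.1 rad/s); the robot touches nothing.
It fails at once if the rack housing shoved by the robot (over 5 N) (contact force between any of the fingers, the arm and rack above 5 N).
It fails at once if another tool taken from or knocked out of the stand (moved over 30 mm) (distance of any of screwdriver, punch from where it was at the start of the episode above 0.03 m).
It fails at once if the spanner, socket or a rubber ring knocked away (moved over 50 mm) (distance of any of spanner, seal_a, seal_b, socket from where it was at the start of the episode above 0.05 m).
It also fails if it takes over 66 s, if anything falls off the work surface, if the arm or the gripper's body presses on something with over 40 N, if the wrist force passes 120 N, or if a joint passes its speed limit or range.

ROBOT

A 7-joint arm with a two-finger parallel gripper is mounted at the origin on the work surface. World frame = base frame: x ahead of the robot, y to its left, z up, the work surface at z = 0. Lengths are in m, angles in rad, forces in N, time in s.
With the tool pointing down it reaches from about 0.425 to 0.925 m from the base axis. Payload 6.8 kg.
Tool frame: the origin (TCP) lies on the front face of the gripper's body, between the roots of the fingers; the fingertips stand 73 mm ahead of it and the grasp point (between the pads) lies 54 mm ahead of it (env.nose_length is the distance from the TCP to the fingertips, in m); z points along the fingers, y is the line along which they close (so a half turn about z gives the same grasp; the last joint's range is limited). The gripper opens to 85 mm and grips with 20 to 120 N. Pads are 22 mm wide; open, the fingers measure 114 mm over their backs; the gripper's body (76 mm by 85 mm) begins 54 mm behind the grasp point. The pads swing forward as they close: fully open they stand 13 mm farther back than shut.
Start: joints at [0.998, 0.477, 0.022, 1.555, -0.011, 1.109, -0.083], TCP at [0.303, -0.603, 0.304] pointing down, gripper open.
Joint ranges: [-2.96, 2.96], [-0.34, 2.1], [-1.41, 1.46], [0.24, 2.44], [-1.37, 4.51], [0.17, 1.92], [-2.96, 2.96]. Speed limits (rad/s): [2.39, 2.39, 3.14, 3.14, 3.14, 3.14, 3.14].

INTERFACE

Orientations are given as a unit quaternion [w, x, y, z].
In Python, from cell import env, kin, camera, calibration, job gives the robot as it stands. The module is installed in compiled form; this text tells all that it offers. Calls block until the motion is done:
- env.reach(position, orientation): joint-space move of the TCP to a pose.
- env.movel(position, velocity=0.15, rot=None, stop_force=None): straight line of the TCP; rot=None keeps the orientation; velocity is the mean speed in m/s. With stop_force (N) it stops when the force on the tool has changed by that much, and returns True; else False.
- env.goto_joints(angles): joint-space move.
- env.grip(opening, f_grip=None): finger opening in m; f_grip is the grip in N (None keeps the last); returns when the fingers have stopped.
- env.dwell(seconds).
- kin.inverse_kinematics(position, orientation): joint angles nearest the present ones, or None.
- env.get_state(): the state.
- camera(name): name is "scene" or "top" or "wrist"; returns (picture, depth): 480x640x3 uint8, blue, green, red; 480x640 float32, m along the optical axis (not along the pixel's ray), 0 where there is no reading.
- calibration(name): a dict with "fx", "fy", "cx", "cy" (pixels), "rvec" (rotation vector, rad) and "tvec" (3), from world to camera coordinates, as OpenCV has them. Camera axes: x right, y down, z forward; pixel columns grow to the right and rows downward; lengths in m; the calibration is good to about 2 mm. A picture is of the moment at which its call begins: read the wrist's pose just before it. calibration takes no time and is no camera call; for the wrist camera it gives the pose at the moment of the call.
A pose or a line that the arm cannot do raises env.PlanningError and nothing moves.
- job.job_done(): hands the job in; it is judged then, once.
The state is a dict: "time": time; "qpos": joint angles; "joint_velocities": joint speeds; "joint_torque": joint torques, N m; "tcp_pos": TCP position; "orientation": TCP orientation; "force": force on the tool from outside, world axes, zero at the start; "torque": the same for the moment, N m; "opening": finger opening in m; "gripper_force": force on a finger pad.
Only numpy, scipy, OpenCV 4.12 (cv2) and the standard library are available. Lean on these libraries where they do the work, as an engineer would, in place of code of your own. Each camera call takes 0.05 s, during which the arm holds its last target. There are 200 camera calls.

## Working session

There is one attempt and no reset: what is moved stays moved. The work goes in short steps, each a Python script; the robot and the scene stay as the last script left them, time stands still between calls to the robot, and variables do not carry over. Pictures are saved under pics/ and viewed, at most 10 in all, crops included, and the job is handed in when it is done.

```bash
mkdir -p pics; cat > h.py <<'E'
import numpy as np, cv2
from cell import env, kin, camera, calibration, job
def cal(n):
    c=calibration(n); R=cv2.Rodrigues(np.array(c["rvec"],float))[0]; t=np.array(c["tvec"],float).ravel()
    return c,R,t
def ray(c,u,v,z):
    c,R,t=c; d=R.T@np.array([(u-c["cx"])/c["fx"],(v-c["cy"])/c["fy"],1.]); o=-R.T@t
    return o+d*(z-o[2])/d[2]
def cloud(c,D):
    c,R,t=c; v,u=np.mgrid[:480,:640]
    P=np.stack([(u-c["cx"])/c["fx"]*D,(v-c["cy"])/c["fy"]*D,D],-1)
    W=(P-t)@R; W[D<=0]=np.nan; return W
def proj(c,p):
    c,R,t=c; q=R@np.array(p)+t; return c["fx"]*q[0]/q[2]+c["cx"], c["fy"]*q[1]/q[2]+c["cy"]
E
python3 - <<'E'
from h import *
for n in("top","scene"):
    p,d=camera(n); cv2.imwrite(f"pics/{n}0.png",p); np.save(n+"0.npy",d)
    c,R,t=cal(n); print(n,c["fx"],c["cx"],c["cy"],-R.T@t, R[2])
s=env.get_state(); print(s["time"],s["tcp_pos"],s["orientation"],env.nose_length)
E
```

```text
top 559.4471542932575 319.4665826034626 241.54037982504838 [ 0.34017714 -0.0791758   1.29608414] [ 0.2061445   0.02230642 -0.97826728]
scene 503.464346543597 311.7808710903109 233.91744606481552 [1.25495796 0.32710518 0.75975245] [-0.65414415 -0.3881692  -0.64916878]
0.1 [ 0.30237844 -0.60301488  0.30297835] [-8.22913578e-04  9.73114778e-01  2.30319095e-01 -2.58295964e-04] 0.0726
```

View pics/top0.png

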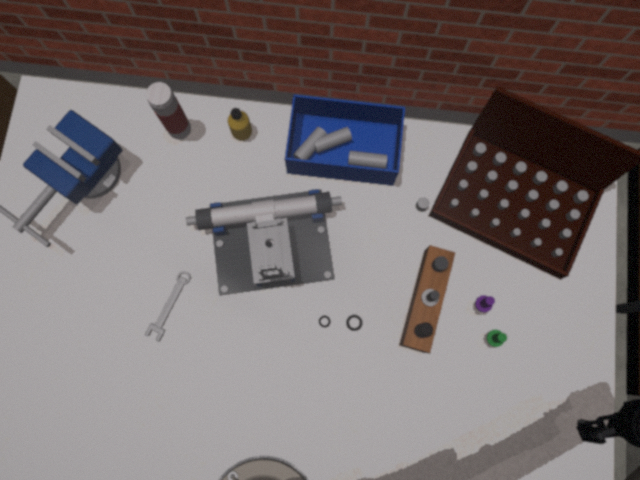

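View pics/scene0.png

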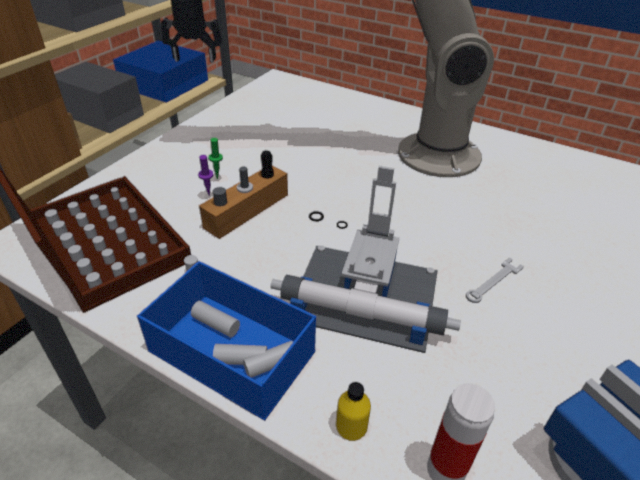

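The drift could be confused with these (top picture): the purple look-alike at (485,303), the green one at (496,338), the dark punch at (441,264) and the black screwdriver at (424,330). I choose (431,297), the middle of the stand, because it has a bright round guard and a steel handle. Next I check it in a crop and measure.

```bash
python3 - <<'E'
from h import *
im=cv2.imread("pics/top0.png"); d=np.load("top0.npy"); c=cal("top"); W=cloud(c,d)
a=cv2.resize(im[240:360,390:510],(480,480),interpolation=cv2.INTER_CUBIC)
b=cv2.resize(im[180:300,205:345],(560,480),interpolation=cv2.INTER_CUBIC)
cv2.imwrite("pics/crop0.png",cv2.resize(np.hstack([a,b]),(800,369)))
hsv=cv2.cvtColor(im,cv2.COLOR_BGR2HSV)
Z=W[...,2]
# stand top: z~68mm brown
reg=np.zeros((480,640),bool); reg[235:360,390:465]=1
m=reg&(abs(Z-.068)<.012)&(hsv[...,1]>80)&(hsv[...,0]<20)
u8=m.astype(np.uint8); u8=cv2.morphologyEx(u8,cv2.MORPH_OPEN,np.ones((3,3)))
v,u=np.nonzero(u8); P=np.array([ray(c,x,y,.068)[:2] for x,y in zip(u,v)])
r=cv2.minAreaRect((P*1000).astype(np.float32)); print("stand rect",r, "zmed",np.median(Z[m]))
print("handle tops", [(p,W[p[1],p[0]]) for p in[(431,297),(433,294),(441,263),(424,329)]])
# guard pixels z~.074, bright
g=reg&(abs(Z-.074)<.006)&(hsv[...,1]<40)&(hsv[...,2]>120); v,u=np.nonzero(g); print("guard",len(u),u.mean(),v.mean(),ray(c,u.mean(),v.mean(),.074))
h=reg&(Z>.105)&(Z<.14); n,l,s,ce=cv2.connectedComponentsWithStats(h.astype(np.uint8)); print(s,ce,[ray(c,*q,.124) for q in ce[1:]])
# plate
m=np.zeros_like(reg); m[205:290,240:305]=1; m&=abs(Z-.08)<.004
v,u=np.nonzero(m);P=np.array([ray(c,x,y,.08)[:2] for x,y in zip(u,v)]); print("plate",cv2.minAreaRect((P*1000).astype(np.float32)),len(u))
# base plate z 8mm dark
m=np.zeros_like(reg); m[200:300,205:340]=1; m&=(abs(Z-.008)<.005)&(hsv[...,2]<110)
v,u=np.nonzero(cv2.morphologyEx(m.astype(np.uint8),cv2.MORPH_OPEN,np.ones((3,3))));P=np.array([ray(c,x,y,.008)[:2] for x,y in zip(u,v)]); print("base",cv2.minAreaRect((P*1000).astype(np.float32)))
# hole candidates
G=cv2.cvtColor(im,cv2.COLOR_BGR2GRAY); sub=G[230:256,255:285]; print(sub[::2,::2])
E
```

```text
stand rect ((502.5318908691406, -304.3567199707031), (60.32561492919922, 228.55552673339844), 80.01428985595703) zmed 0.06808302762458358
handle tops [((431, 297), array([ 0.49685262, -0.29874039,  0.12539765])), ((433, 294), array([nan, nan, nan])), ((441, 263), array([ 0.5765764 , -0.31934915,  0.09968853])), ((424, 329), array([ 0.42839708, -0.28831874,  0.13206634]))]
guard 90 427.5888888888889 296.3666666666667 [ 0.5042243  -0.30085602  0.074     ]
[[     0      0    640    480 306935]
 [   439    258      1      1      1]
 [   443    260      2      2      2]
 [   447    261      1      1      1]
 [   440    263      1      1      1]
 [   442    263      1      1      1]
 [   440    265      1      1      1]
 [   443    267      1      1      1]
 [   445    266      1      1      1]
 [   440    269      1      1      1]
 [   429    290     11     10     85]
 [   418    322     15     15    170]] [[319.40575366 239.43431997]
 [439.         258.        ]
 [443.5        260.5       ]
 [447.         261.        ]
 [440.         263.        ]
 [442.         263.        ]
 [440.     
[... 1031 characters left out ...]
8 142]
 [137 143 141 143 141 139 138 142 140 142 140 139 136 140 138]
 [139 141 140 143 142 142 139 138 140 141 140 138 138 136 139]
 [140 141 142 143 140 136 127 123 128 139 140 137 136 140 141]
 [142 142 141 140 142 122  87  90 122 131 140 141 137 136 142]
 [140 140 142 144 143 100  62  66 110 142 140 139 138 136 140]
 [140 140 140 142 142 102  57  56  78 129 140 140 138 135 142]
 [141 141 145 144 144 131  94  74  99 134 142 140 136 137 141]
 [142 139 141 142 145 141 132 127 134 143 143 141 139 134 140]
 [144 143 143 143 144 143 143 143 145 141 143 141 143 136 137]
 [143 143 144 144 145 145 142 140 140 143 143 142 141 137 141]
 [143 144 143 140 143 145 141 141 145 143 145 139 141 138 139]]
```

View pics/crop0.png

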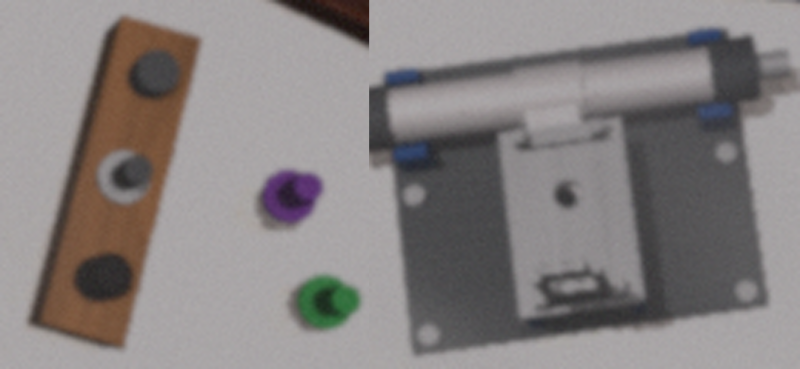

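The crop confirms it: the drift is the middle tool at top pixel (431,297), with a bright round guard and steel handle. The punch and screwdriver stand on either side, and green and purple are off the stand. I go above it and look with the wrist camera.

```bash
cat >> h.py <<'E'
def quat(phi_deg):  # tool z down, tool y at world angle phi
    a=np.radians((phi_deg+90)/2); return [0,float(np.cos(a)),float(np.sin(a)),0]
def stt(m=""):
    s=env.get_state(); print(m,"t%.2f"%s["time"],"tcp",np.round(s["tcp_pos"],4),"F",np.round(s["force"],1),"op %.4f"%s["opening"],"g %.0f"%s["gripper_force"]); return s
E
python3 - <<'E'
from h import *
c=cal("top")
for p in[(268,243),(268.5,243.5)]: print("hole",ray(c,*p,.08))
env.reach([.5025,-.3044,.30],quat(-100)); s=stt()
c=cal("wrist"); p,d=camera("wrist"); cv2.imwrite("pics/w1.png",p); np.save("w1.npy",d)
print("cam pos",-c[1].T@c[2],"axis",c[1][2],c[0]["fx"]); print("expect top of handle",proj(c,[.5025,-.3044,.124]),"guard",proj(c,[.5025,-.3044,.074]))
E
```

```text
hole [0.5794761  0.06160837 0.08      ]
hole [0.57848555 0.06035012 0.08      ]
 t1.45 tcp [ 0.502  -0.3056  0.3   ] F [-0.5 -0.7  0.6] op 0.0855 g 0
cam pos [ 0.566014  -0.3163877  0.3710206] axis [-0.25673491  0.04603144 -0.96538505] 421.37151507972965
expect top of handle (np.float64(319.5899678612026), np.float64(234.41019230249276)) guard (np.float64(319.78264609550945), np.float64(216.84383550715256))
```

View pics/w1.png

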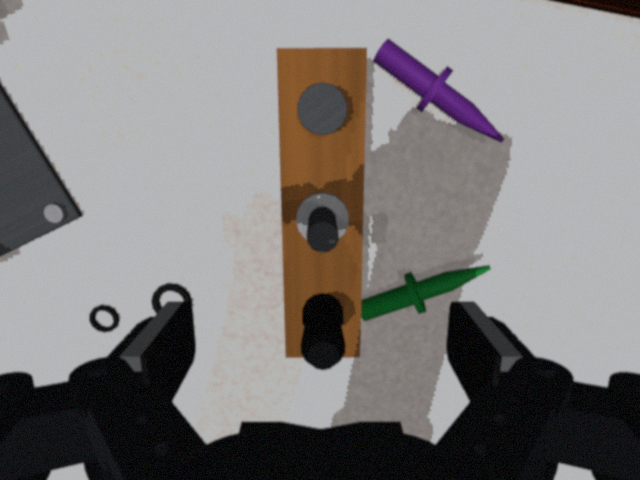

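The picture shows the drift's handle top at about (323,238) and its guard at (322,217), within about 2 mm of the prediction. The fingers straddle the stand clear of the neighbouring tools. I refine the position from this view and grasp.

```bash
python3 - <<'E'
from h import *
im=cv2.imread("pics/w1.png"); d=np.load("w1.npy"); c=cal("wrist"); W=cloud(c,d)
stt("settled")
r=np.zeros((480,640),bool); r[195:260,290:355]=1
m=r&(W[...,2]>.118)&(W[...,2]<.130); v,u=np.nonzero(m); print("handle top",len(u),u.mean(),v.mean(),np.median(W[m],0))
A=ray(c,(u.min()+u.max())/2,(v.min()+v.max())/2,.124); print(A)
m=r&(W[...,2]>.070)&(W[...,2]<.078); v,u=np.nonzero(m); B=ray(c,(u.min()+u.max())/2,(v.min()+v.max())/2,.074);print("guard",u.min(),u.max(),v.min(),v.max(),B)
D=(A[:2]+np.array([.5025,-.3044]))/2; print(D)
env.movel([D[0],D[1],.20],velocity=.15,rot=quat(-100)); env.movel([D[0],D[1],.154],velocity=.08,stop_force=8); stt("down")
env.grip(.01,60); s=stt("grip")
E
```

```text
settled t1.50 tcp [ 0.5018 -0.3059  0.3   ] F [ 0.1 -0.  -0.6] op 0.0850 g 0
handle top 859 322.1594877764843 235.22467986030267 [ 0.50177839 -0.30614304  0.12479044]
[ 0.50146306 -0.30597275  0.124     ]
guard 290 354 195 259 [ 0.49469866 -0.30491404  0.074     ]
[ 0.50198153 -0.30518637]
down t3.04 tcp [ 0.5021 -0.3053  0.1539] F [-0.4  0.1  0.2] op 0.0853 g 0
grip t3.67 tcp [ 0.5021 -0.3055  0.1544] F [-1.   0.   3.1] op 0.0185 g 58
```

```bash
python3 - <<'E'
from h import *
env.movel([.5020,-.3052,.32],velocity=.25)
env.reach([.579,.060,.31],quat(-76)); env.dwell(.3); s=stt("above hole")
c=cal("wrist"); p,d=camera("wrist"); cv2.imwrite("pics/w2.png",p); np.save("w2.npy",d); np.savez("w2c.npz",R=c[1],t=c[2],**{k:c[0][k] for k in("fx","fy","cx","cy")})
p2,d2=camera("scene"); cv2.imwrite("pics/s2.png",p2); np.save("s2.npy",d2)
print("pred hole",proj(c,[.579,.060,.08]))
E
```

```text
above hole t6.17 tcp [0.5791 0.0591 0.3101] F [-1.1  0.2 -2.1] op 0.0187 g 59
pred hole (np.float64(320.92360296220846), np.float64(216.6417869818015))
```

View pics/w2.png

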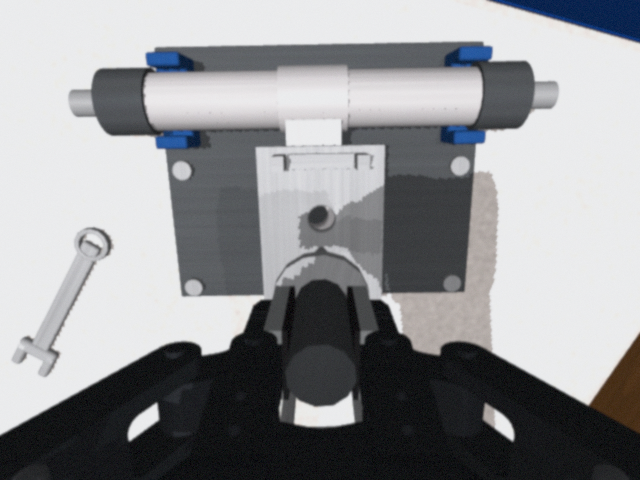

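The plate hole is at about (321,217), dark on the left and with the lug bright on the right, so the lug is off towards +y as expected. The drift tip shows at about (320,248), above the guard. I measure both more finely in one crop.

```bash
python3 - <<'E'
from h import *
im=cv2.imread("pics/w2.png"); d=np.load("w2.npy"); c=cal("wrist"); W=cloud(c,d)
cv2.imwrite("pics/crop2.png",cv2.resize(im[190:290,265:385],(720,600),interpolation=cv2.INTER_CUBIC))
G=cv2.cvtColor(im,cv2.COLOR_BGR2GRAY)
print("row217",G[217,298:346]); print("col321",G[196:260,321])
r=np.zeros((480,640),bool); r[200:236,295:345]=1
m=r&(W[...,2]<.072); v,u=np.nonzero(m); print("deep px",len(u),u.min(),u.max(),v.min(),v.max())
m=r&(G<75);v,u=np.nonzero(m); print("dark",len(u),u.min(),u.max(),v.min(),v.max())
r[:]=0;r[330:410,280:360]=1
m=r&(abs(W[...,2]-.28)<.01);v,u=np.nonzero(m); print("handle top",len(u),np.median(W[m],0),ray(c,(u.min()+u.max())/2,(v.min()+v.max())/2,.28) if len(u) else 0)
for p in[(321,247),(321,249)]: print("tip",ray(c,*p,.161))
for p in[(321,217),(322,216)]: print("hole",ray(c,*p,.08))
E
```

```text
row217 [161 151 136 127 122 122 123 120 115 100  75  60  54  51  53  51  52  56
  53  55  55  53  55  56  55  54  60  65  75 102 121 139 144 147 145 138
 121 116 130 139 140 138 134 133 129 127 127 125]
col321 [193 194 195 195 194 196 195 186 166 129  88  60  55  52  55  55  52  57
  55  54  51  56  51  54  52  61  75  84  95 108 120 135 133 106  87  86
 100 111 119 119 121 119 118 120 122 119 120 117 118 115 102  85  70  70
  67  71  72  73  81 101 115 121 121 122]
deep px 472 308 334 205 228
dark 239 309 326 207 223
handle top 5495 [0.58043826 0.06115974 0.28015698] [0.58019683 0.06116067 0.28      ]
tip [0.57958598 0.06060743 0.161     ]
tip [0.57848467 0.06033288 0.161     ]
hole [0.57869355 0.06039708 0.08      ]
hole [0.57959377 0.05986942 0.08      ]
```

View pics/crop2.png

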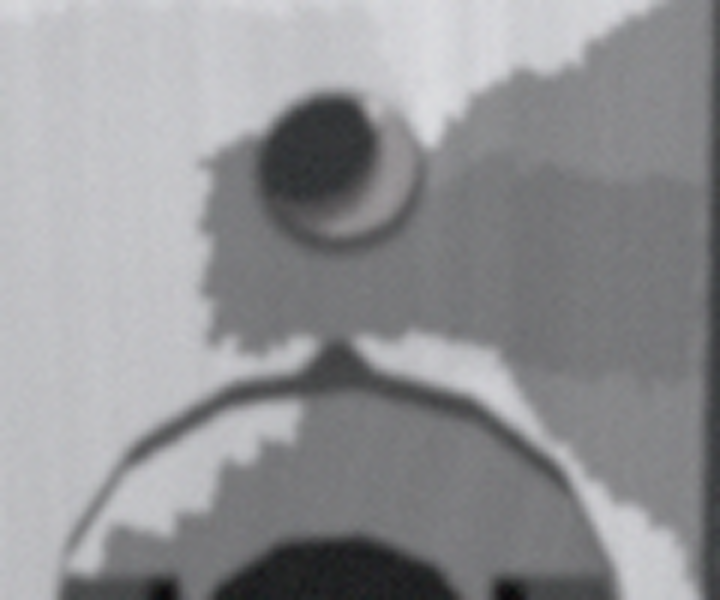

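```bash
python3 - <<'E'
from h import *
c=cal("wrist"); print("hole",ray(c,321.8,218.3,.08),"tip",ray(c,321.5,249.3,.161))
J=np.array([-.247,.969]); H=np.array([.578,.0586]); q=quat(-76)
A=H+.002*J
env.movel([*A,.240],velocity=.12,rot=q); s=stt("over")
p,d=camera("scene"); cv2.imwrite("pics/s3.png",p[180:330,260:460])
b=env.movel([*A,.213],velocity=.05,stop_force=6); stt(f"in plate {b}")
if not b:
    b=env.movel([*H,.208],velocity=.03,stop_force=12); stt(f"centre {b}")
E
```

```text
hole [0.57789276 0.05959491 0.08      ] tip [0.57838515 0.06002731 0.161     ]
over t7.01 tcp [0.578  0.0607 0.2406] F [ 0.4 -0.1 -3.6] op 0.0185 g 59
in plate False t7.75 tcp [0.5776 0.0606 0.213 ] F [-0.3  0.4 -3.3] op 0.0184 g 59
centre False t8.08 tcp [0.5779 0.0584 0.2079] F [-0.1 -0.5 -2.8] op 0.0187 g 59
```

```bash
python3 - <<'E'
from h import *
H=np.array([.578,.0586])
for z in[.203,.198,.194,.190,.186,.182]:
    b=env.movel([*H,z],velocity=.03,stop_force=15); s=stt(f"{z} {b}")
    if b: break
E
```

```text
0.203 False t8.40 tcp [0.5778 0.0586 0.2027] F [ 0.3 -0.6 -3. ] op 0.0188 g 59
0.198 False t8.72 tcp [0.5778 0.0588 0.1977] F [ 0.8  0.6 -4.1] op 0.0188 g 59
0.194 False t9.00 tcp [0.578  0.0592 0.1938] F [ 1.1  3.3 -4.8] op 0.0187 g 59
0.19 False t9.28 tcp [0.5782 0.0592 0.19  ] F [ 1.4  4.  -2.9] op 0.0188 g 59
0.186 False t9.57 tcp [0.5781 0.0591 0.1858] F [ 1.3  6.4 -2.8] op 0.0185 g 59
0.182 False t9.85 tcp [0.5781 0.059  0.1818] F [ 1.4  5.6 -2.9] op 0.0188 g 59
```

```bash
python3 - <<'E'
from h import *
H=np.array([.578,.0586])
for z in[.178,.174,.170,.1675,.165]:
    b=env.movel([*H,z],velocity=.03,stop_force=15); s=stt(f"{z} {b}")
    if b: break
p,d=camera("scene"); cv2.imwrite("pics/s4.png",cv2.resize(p[150:330,260:460],(800,720))[:600])
E
```

```text
0.178 False t10.13 tcp [0.5781 0.059  0.1777] F [ 2.2  5.6 -3.1] op 0.0187 g 59
0.174 False t10.42 tcp [0.578  0.059  0.1736] F [ 2.   6.2 -3.8] op 0.0189 g 59
0.17 False t10.70 tcp [0.578  0.059  0.1696] F [ 0.6  3.8 -3.3] op 0.0186 g 59
0.1675 False t10.95 tcp [0.5781 0.059  0.1672] F [ 1.3  5.6 -3.1] op 0.0185 g 59
0.165 False t11.20 tcp [0.5783 0.0591 0.1663] F [-3.6  4.1 10.4] op 0.0191 g 61
```

```bash
python3 - <<'E'
from h import *
H=np.array([.578,.0586])
b=env.movel([*H,.1635],velocity=.03,stop_force=15); s=stt(f"press {b}")
env.grip(.06); stt("open")
env.movel([*s["tcp_pos"][:2],.26],velocity=.2); env.movel([.585,.060,.43],velocity=.3); env.dwell(.2); stt("up")
O=np.array([.5782,.059]); a=np.radians(14.3); Rj=np.array([[np.cos(a),np.sin(a)],[-np.sin(a),np.cos(a)]])
p,d=camera("wrist"); c=cal("wrist"); cv2.imwrite("pics/w5.png",p)
ims={}
for n in("scene","top"):
    p2,d2=camera(n); cc=cal(n); W=cloud(cc,d2); cv2.imwrite(f"pics/{n}5.png",p2)
    X=(W[...,:2]-O)@Rj.T; Z=W[...,2]
    m=(abs(X[...,1])<.03)&(X[...,0]>-.13)&(X[...,0]<-.03)&(Z>.12)&(Z<.26)
    x=X[...,0][m]; z=Z[m]
    if len(x)>5:
        print(n,len(x),"x",x.min(),x.max(),"z",z.min(),z.max(),"y",np.median(X[...,1][m]),"ang",np.median(np.arctan2(z-.091,x+.075)))
    m=(np.hypot(X[...,0],X[...,1])<.02)&(Z>.085)&(Z<.15); print(" drift pts",m.sum(),"zmax",np.percentile(Z[m],95),"xy",np.median(X[m],0))
crop=p2[180:300,205:345]; s5=cv2.imread("pics/scene5.png")[150:330,270:470]
cv2.imwrite("pics/v5.png",np.hstack([cv2.resize(p,(400,300)),cv2.resize(s5,(400,300))]))
E
```

```text
press False t11.50 tcp [0.5784 0.0591 0.1663] F [-7.7  4.2 22.5] op 0.0187 g 62
open t11.97 tcp [0.5779 0.0581 0.1632] F [-0.4 -0.4  0.4] op 0.0601 g 0
up t13.53 tcp [0.5845 0.0598 0.4279] F [0.5 0.9 0.4] op 0.0595 g 0
scene 785 x -0.08605438140557806 -0.07022825570574659 z 0.12013030524433516 0.24815059889422772 y -0.0012192043763313092 ang 1.5950402489506912
 drift pts 381 zmax 0.13807405386634095 xy [0.00601856 0.00074991]
top 37 x -0.08133432548716839 -0.0729582321251688 z 0.12475783558560394 0.21768516569712235 y -0.02051102654223963 ang 1.6186154142040852
 drift pts 23 zmax 0.08937215869774111 xy [ 0.00086805 -0.01374423]
```

View pics/v5.png

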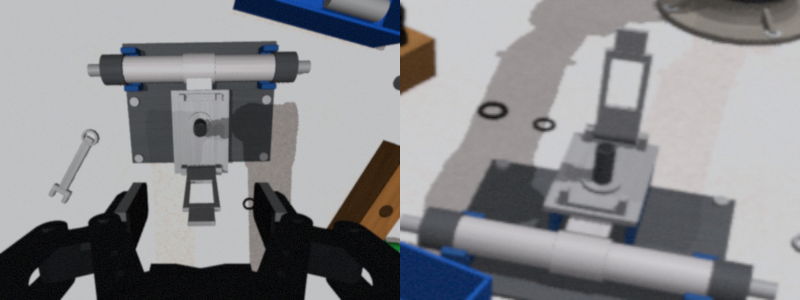

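The drift is seated: its guard is on the plate and the handle is upright through the middle of the plate. The hasp is nearly upright at about 1.6 rad, with its tab at the robot's side. Next I go behind the tab with shut fingers and swing it over along the arc.

```bash
cat >> h.py <<'E'
O=np.array([.578,.0585]); yaw=np.radians(14.3); ex=np.array([np.cos(yaw),np.sin(yaw)])
def J(x,z): return [*(O+x*ex),z]            # jig x-z plane -> world
def tipat(x,z): return J(x,z+env.nose_length) # TCP for fingertip there
def arc(th,r=.145,off=.003):
    P=np.array([-.075,.091])+r*np.array([np.cos(th),np.sin(th)])+off*np.array([-np.sin(th),np.cos(th)])
    return tipat(P[0]-.011,P[1])
E
python3 - <<'E'
from h import *
env.grip(0.0,40)
env.reach(J(-.125,.40),quat(-76))
env.movel(tipat(-.125,.228),velocity=.2); stt("behind")
print("arc start",arc(1.6))
b=env.movel(arc(1.62,off=.010),velocity=.08,stop_force=4); stt(f"near {b}")
for th in np.arange(1.5,1.15,-.1):
    b=env.movel(arc(th),velocity=.06,stop_force=15); stt(f"{th:.2f} {b}")
    if b: break
E
```

```text
behind t15.53 tcp [0.458  0.028  0.3013] F [0.8 0.6 0.1] op 0.0003 g 0
arc start [np.float64(0.4876560939742408), np.float64(0.03547162711540208), np.float64(0.30845057387411434)]
near False t15.97 tcp [0.4784 0.0332 0.3085] F [-0.1 -0.3 -0.9] op -0.0001 g 0
1.50 False t16.52 tcp [0.5019 0.0392 0.3083] F [-0.1 -0.2 -0.1] op 0.0001 g 0
1.40 False t16.92 tcp [0.5161 0.0428 0.3069] F [-0.2  0.4 -0.1] op 0.0001 g 0
1.30 False t17.31 tcp [0.5298 0.0463 0.3039] F [ 0.3 -0.   0.9] op 0.0005 g 0
1.20 False t17.70 tcp [0.5432 0.0497 0.2996] F [ 0.2 -0.8 -0.1] op 0.0002 g 0
```

```bash
python3 - <<'E'
from h import *
p,d=camera("scene"); cv2.imwrite("pics/s6.png",cv2.resize(p[120:320,250:490],(720,600)))
E
```

```text
(no output)
```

View pics/s6.png

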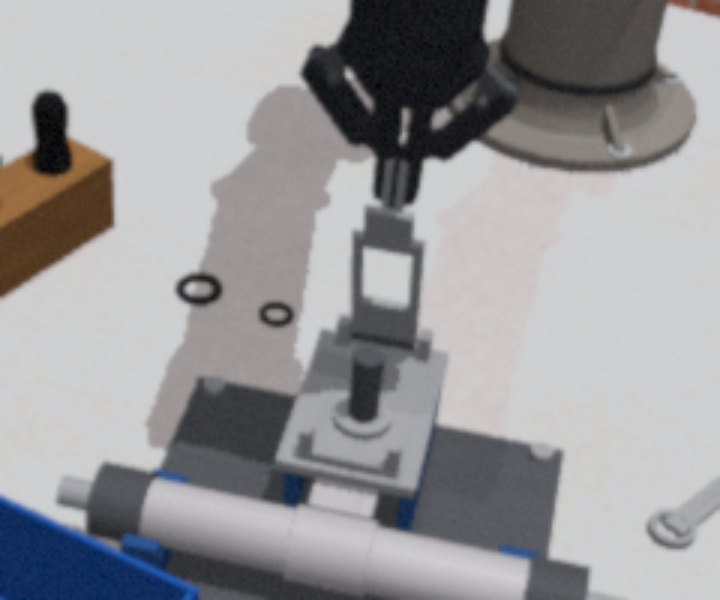

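The hasp still looks fairly upright, with the fingertips just above and behind the tab at about (395,195) in this crop. I measure its angle from the depth.

```bash
cat >> h.py <<'E'
def hasp():
    p,d=camera("scene"); W=cloud(cal("scene"),d); X=(W[...,:2]-O)@np.array([ex,[-ex[1],ex[0]]]).T; Z=W[...,2]
    g=cv2.cvtColor(p,cv2.COLOR_BGR2HSV)
    R=np.hypot(X[...,0]+.075,Z-.091); A=np.arctan2(Z-.091,X[...,0]+.075)
    m=(abs(X[...,1])<.028)&(R>.03)&(R<.165)&(A>.08)&(g[...,2]>70)&(Z>.1)&~((np.hypot(X[...,0],X[...,1])<.03)&(Z<.15))
    for a,b in((.03,.05),(.05,.11),(.112,.124),(.124,.14),(.14,.165)):
        k=m&(R>a)&(R<b); print(" r",a,b,k.sum(),"ang %.3f"%(np.median(A[k]) if k.any() else -1), "rmax %.3f"%(R[k].max() if k.any() else -1))
    return p
E
python3 - <<'E'
from h import *
hasp(); s=stt(); v=np.array(s["tcp_pos"][:2])-O; print("tip jig x",v@ex,"y",v@[-ex[1],ex[0]],"z",s["tcp_pos"][2]-env.nose_length)
E
```

```text
r 0.03 0.05 144 ang 1.166 rmax 0.050
 r 0.05 0.11 126 ang 1.183 rmax 0.110
 r 0.112 0.124 103 ang 1.183 rmax 0.124
 r 0.124 0.14 96 ang 1.189 rmax 0.140
 r 0.14 0.165 168 ang 1.200 rmax 0.164
 t17.80 tcp [0.5429 0.0496 0.2998] F [-0.1  0.5  0.1] op -0.0001 g 0
tip jig x -0.036193107799742386 y -4.236545750865699e-07 z 0.2271895319180039
```

The hasp is at about 1.2 rad and following the fingers exactly, so I continue.

```bash
python3 - <<'E'
from h import *
for th in np.arange(1.1,.12,-.1):
    b=env.movel(arc(th),velocity=.07,stop_force=12)
    if b: break
stt(f"{th:.2f} {b}"); hasp()
if not b:
    for th in(.06,.03,0,-.015):
        b=env.movel(arc(th),velocity=.04,stop_force=10); stt(f"{th:.2f} {b}")
        if b: break
E
```

```text
0.20 False t21.38 tcp [0.6315 0.0722 0.1946] F [ 0.2  0.5 -0.6] op 0.0003 g 0
 r 0.03 0.05 6 ang 0.349 rmax 0.035
 r 0.05 0.11 17 ang 0.236 rmax 0.110
 r 0.112 0.124 71 ang 0.197 rmax 0.124
 r 0.124 0.14 39 ang 0.228 rmax 0.140
 r 0.14 0.165 214 ang 0.235 rmax 0.163
0.06 False t22.09 tcp [0.6345 0.0729 0.175 ] F [-0.3  0.3  0.6] op 0.0002 g 0
0.03 False t22.35 tcp [0.6349 0.073  0.1707] F [-0.2 -0.   0.2] op -0.0000 g 0
0.00 False t22.61 tcp [0.6355 0.0731 0.1668] F [ 0.1 -0.3  2.6] op -0.0002 g 1
-0.01 False t22.86 tcp [0.6356 0.0731 0.1664] F [-5.  -1.  15.8] op -0.0001 g 8
```

Contact came at the stop, with 16 N downward at an angle of about 0. I retreat and check.

```bash
python3 - <<'E'
from h import *
s=env.get_state(); x,y,_=s["tcp_pos"]
env.movel([x,y,.30],velocity=.15); env.movel([x-.10,y-.15,.42],velocity=.25); env.dwell(.2); stt("clear")
p,d=camera("scene"); W=cloud(cal("scene"),d); X=(W[...,:2]-O)@np.array([ex,[-ex[1],ex[0]]]).T; Z=W[...,2]
for n,x0,x1,y1 in(("bar+tab",.037,.078,.014),("tab",.052,.076,.012),("handle top",-.012,.012,.012)):
    m=(X[...,0]>x0)&(X[...,0]<x1)&(abs(X[...,1])<y1)&(Z>.075)&(Z<.16); print(n,m.sum(),np.percentile(Z[m],[10,50,90]))
cv2.imwrite("pics/s7.png",cv2.resize(p[180:330,270:470],(800,600),interpolation=cv2.INTER_CUBIC))
E
```

```text
clear t25.12 tcp [ 0.5358 -0.0757  0.419 ] F [-0.3  0.7  0.6] op -0.0002 g 0
bar+tab 255 [0.09378597 0.09579381 0.09727539]
tab 127 [0.09402097 0.09599051 0.0977405 ]
handle top 290 [0.08850508 0.11557638 0.13816147]
```

View pics/s7.png

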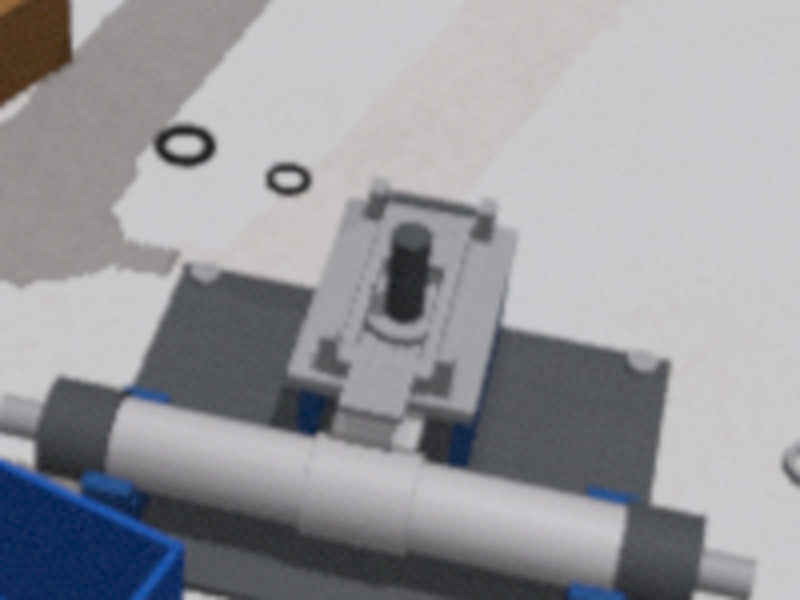

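The hasp lies level in its catch around the upright drift, at (410,280) in this crop. The tab and handle heights match the closed, seated state within the camera's 2 mm bias, and the arm is clear.

```bash
python3 -c "
from h import *
print(job.job_done())"
```

```text
the job is handed in; nothing more can be done
None
```

The job is handed in at about 25 s of the 66 s allowed: the drift is seated in the jig, the hasp is closed over it in its catch, and the arm is clear; no verdict came back.

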